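# Speaker off and trolley handle out

## Task

The festival is over and the trolley loudspeaker at the coffee stall is to be wheeled off: first turn its large volume knob anticlockwise all the way to the off stop, then pinch the grip of its trolley handle so that the release button goes in, and draw the handle up past the first stop to the second. Finish holding the handle there, fully out, the button still squeezed in so that your grip alone keeps it up. Leave the two small tone knobs, the phone, the cup and the creamer bin as they are.

Things in the scene. Friction and masses are not known exactly. Their poses are not given: they have to be found in the camera images.
- speaker: Black trolley loudspeaker, 360 deep (x) x 420 wide (y) x 760 mm high, fixed, on the floor just beyond the table's edge (at x = 0.32 m). Origin: centre of its foot, 750 mm below the table top; its flat top is at z = +10 mm. Own +x: out of its front, away from the robot; y to its left; z up. On top, near to far: stowed trolley handle, panel with three knobs, 7 mm deep tray with a phone.
- volume (a joint): Volume knob's angle in rad: 0 = fully anticlockwise (seen from above), against the off stop; grows clockwise up to 4.71. It stays where it is left; turning it takes about 0.03 N m. At 0 its white line points to the speaker's (-x, +y) corner, 135 degrees anticlockwise from the speaker's +x; ticks on the panel mark its range.
- volume_knob (a point): Centre of the volume knob's flat top, on its vertical turning axis (speaker frame x = -12, y = -55 mm; world z = +38 mm); axes turn with the knob. The large knob: a black cylinder 42 mm in diameter, 26 mm high, its foot 2 mm above the flat panel, white pointer line on top. Free for 80 mm around its axis, up to the 7 mm high tray rim 83 mm beyond it.
- bass_mark (a point): End of the white line on a small black tone knob, 20 mm in diameter, 13 mm high, its axis 110 mm to the +y side of the volume knob's. To be left alone.
- treble_mark (a point): End of the white line on the other small tone knob, same size, 50 mm farther to +y. To be left alone.
- handle (a joint): Draw-out of the trolley handle in m, straight up: 0 = stowed, 0.115 = first stop, 0.230 = second stop, the hard end. With the button out a sprung pin locks it at 0, 0.115 and 0.230; let go in between, it stays or sinks, and catches at the next stop it meets. With the button in it slides with some 1.5 N of drag, and its weight of 4 to 6 N makes it sink unless held.
- handle_grip (a point): Centre of the handle's grip: dark grey bar 28 thick (own x), 170 long (own y), 30 mm high, on two 16 mm tubes at y = -70 and +70 mm. Stowed: speaker frame x = -145, y = 0, world z = +59 mm, with 34 mm of free air below it; 133 mm nearer the robot than the knob. Rises with the handle to z = +289 mm. Axes as the speaker's.
- release (a joint): How far the release button is pressed, in m: 0 = out, 0.005 = fully in. Starts to move at 3 N, fully in at 9 N; the lock is free from 0.0035. Springs out when let go.
- release_face (a point): Centre of the release button's outer face: black bar 52 long (y), 18 mm high, in the middle of the grip's far face (away from the robot), 6 mm proud, pressed 5 mm in towards the robot (speaker -x). Pinching the middle of the grip front to back presses it: grip plus button measure 34 mm, 29 mm when pressed.
- phone: Black phone, 72 x 150 x 9 mm, loose in the tray on the speaker's top, its middle 128 mm beyond the knob's axis. Origin: centre of its underside. Bystander.
- cup: Paper coffee cup, 84 mm across the rim, 105 mm high, loose on the side table to the right of the speaker. Origin: centre of its underside. Bystander.
- creamer_bin: Slope-fronted bamboo bin of creamer cups, 170 x 200 x 200 mm, loose on the side table to the left of the speaker. Origin: centre of its underside. Bystander.

How it is judged:
On the way, in this order (a step that is already met when the one before it is completed fails the run):
1. the volume knob is turned anticlockwise to its off stop (value of joint volume below 0.1 rad), for 0.2 s.
2. the handle is drawn past the first stop with the button squeezed (value of joint handle above 0.13 m and value of joint release above 0.003 m), for 0.05 s.
3. the handle is out to the second stop (value of joint handle above 0.222 m), for 0.3 s.
At the end, for the whole second after the job is handed in: Volume knob within 0.12 rad of its off stop; handle out to within 8 mm of the second stop and held there through the last second by the fingers alone: they pinch the grip and keep the release button squeezed at least 3 mm in, with more than 3 N (value of joint volume below 0.12 rad and value of joint handle above 0.222 m and value of joint release above 0.003 m and contact force between the fingers and release above 3 N and contact force between the fingers and handle above 3 N); the arm keeps its last pose, push and grip.
It fails at once if a tone knob is turned (distance of any of bass_mark, treble_mark from where it was at the start of the episode above 0.004 m).
It fails at once if the phone is shifted (distance of phone from where it was at the start of the episode above 0.03 m).
It fails at once if the cup is shifted or knocked over (distance of cup from where it was at the start of the episode above 0.03 m or angle between cup's own z axis and vertical above 0.4 rad).
It fails at once if the creamer bin is shifted (distance of creamer_bin from where it was at the start of the episode above 0.03 m).
It also fails if it takes over 54 s, if anything falls off the work surface, if the arm or the gripper's body presses on something with over 40 N, if the wrist force passes 120 N, or if a joint passes its speed limit or range.

## Robot

A 7-joint arm with a two-finger parallel gripper is mounted at the origin on the work surface. World frame = base frame: x ahead of the robot, y to its left, z up, the work surface at z = 0. Lengths are in m, angles in rad, forces in N, time in s.
With the tool pointing down it reaches from about 0.425 to 0.95 m from the base axis. Payload 4.7 kg.
Tool frame: the origin (TCP) lies at the very end of the fingers, on their centre line; the grasp point (between the pads) lies 19 mm behind it; z points along the fingers, y is the direction in which the jaws open and shut (so a half turn about z gives the same grasp; the last joint's range is limited). The gripper opens to 85 mm and grips with 20 to 120 N. Pads are 22 mm wide; open, the fingers measure 114 mm over their backs; the gripper's body (76 mm by 85 mm) begins 54 mm behind the grasp point. The pads swing forward as they close: fully open they stand 13 mm farther back than shut.
Start: joints at [-1.258, 0.469, -0.049, 1.532, 0.024, 1.141, -0.082], TCP at [0.226, 0.636, 0.231] pointing down, gripper open.
Joint ranges: [-2.59, 2.59], [-0.33, 1.99], [-1.39, 1.29], [0.1, 2.45], [-1.04, 4.18], [0.21, 1.99], [-2.66, 2.66]. Speed limits (rad/s): [2.57, 2.57, 3.14, 3.14, 3.14, 3.14, 3.14].

## Interface

Orientations are given as [roll, pitch, yaw] about the fixed x, y, z axes, in that order (R = Rz(yaw) Ry(pitch) Rx(roll)).
In Python, from plant import status, cams, ticket, silhouettes gives the robot as it stands. The module is installed in compiled form; this text tells all that it offers.
- The arm moves only by the tool carry_out, never from a script. Its argument "steps" is a list of rows, each a list of 6 numbers: the shift along the world's x, y, z in cm, then the turn, a rotation vector about the world's x, y, z in rad. A call has exactly 10 rows; each row is the pose to reach, as a shift and turn from the pose commanded when the call began; what a row does not reach only later rows make up. A row lasts 1/8 s, in which the tool goes at most 62.5 mm and 10.7 degrees, less where a joint would pass 70% of its speed; a pose out of reach is approached as far as the arm can. A call with a gripper value outside its range is refused whole. "fingers" is the finger opening in cm, from 0 to 8.54, set as the call begins (left out, the last holds). The fingers move at their own pace and stop on an object; "newtons" is the grip in N (left out, the last holds). Time passes only in rows, so rows that repeat a pose let the fingers close, or fill a call up. It gives the time, the measured TCP pose, the force and the opening at its end, in the units of the state.
- status.get_obs(): the state, without advancing time (a new reading comes with each control period).
- cams.grab_frame(name): name is "side" or "top" or "wrist"; returns the picture (384x512x3 uint8, red, green, blue); there is no depth.
- cams.get_calibration(name): a dict with "vertical_fov" (degrees; the focal length in pixels is half the picture's height over the tangent of half this angle, whatever the lens; pixels are square), "cx", "cy" (the principal point, pixels), "distortion" ([k1, k2, p1, p2, k3] as OpenCV has them; the pictures are not rectified), "position" and "attitude" of the camera in the world. Camera axes: x right, y down, z forward; pixel columns grow to the right and rows downward; lengths in m; the calibration is good to about 2 mm. A picture is of the moment at which its call begins: read the wrist's pose just before it. get_calibration takes no time and is no camera call; for the wrist camera it gives the pose at the moment of the call.
- ticket.job_done(): hands the job in, once; it reports no verdict.
Trained networks look in the newest picture that a camera, given by its name, has taken for a name from the list of things; names that differ only in an ending like _2 or _b are one class to them, and where a whole thing is asked for, a point or a joint stands for the part that bears it (a point fixed in the world has none). Each returns a list of dicts, best first, with "p" (0 to 1); they miss things now and then, are a little off and sometimes report something else, mostly with a low value. They report only what shows in the picture. A call takes as long as a camera call.
- silhouettes(camera, name): "region" (384x512 bool, what is visible of it) and "bbox" ([left, top, width, height] in pixels, round what is visible of it).
The state is a dict: "time_s": time; "joint_positions": joint angles; "qd": joint speeds; "effort": joint torques, N m; "tcp_pos": TCP position; "tcp_rot": TCP orientation; "contact_force": force on the tool from outside, world axes, zero at the start; "wrist_torque": the same for the moment, N m; "grip_width": finger opening in m.
Only numpy, scipy, OpenCV 4.12 (cv2) and the standard library are available. Lean on these libraries where they do the work, as an engineer would, in place of code of your own. Each camera call takes 0.05 s, during which the arm holds its last target. There are 200 camera calls.

## Working session

There is one attempt and no reset: what is moved stays moved. The work goes in short steps, Python scripts to look and compute and a tool call to move; the robot and the scene stay as the last step left them, time stands still between calls to the robot, and variables do not carry over. Pictures are saved under pics/ and viewed, about 8 in all and at most 12, crops included, and the job is handed in when it is done.

Besides the shell and the picture viewer there is one more tool, called after "Emit:" as name(argument=value, ...) on one line, values as JSON. carry_out: Moves the arm, as the interface text tells. Its arguments: {"type":"object","properties":{"steps":{"type":"array","items":{"type":"array","items":{"type":"number"}}},"fingers":{"type":"number"},"newtons":{"type":"number"}},"required":["steps"]}

```bash
mkdir -p pics; cat > h.py <<'E'
import numpy as np, cv2
from scipy.spatial.transform import Rotation as R
from plant import status, cams, ticket, silhouettes
def K(c):
    f=192/np.tan(np.radians(c["vertical_fov"])/2)
    return np.array([[f,0,c["cx"]],[0,f,c["cy"]],[0,0,1]]),np.array(c["distortion"],float)
def rot(c):
    a=np.array(c["attitude"],float)
    return a if a.shape==(3,3) else (R.from_quat(a).as_matrix() if a.size==4 else R.from_euler('xyz',a).as_matrix())
def onz(c,px,z):
    k,d=K(c); p=cv2.undistortPoints(np.array(px,float).reshape(-1,1,2),k,d)[:,0]
    r=np.c_[p,np.ones(len(p))]@rot(c).T; o=np.array(c["position"])
    return o+r*((z-o[2])/r[:,2])[:,None]
def proj(c,P):
    k,d=K(c); r=rot(c).T; return cv2.projectPoints(np.array(P,float).reshape(-1,3),cv2.Rodrigues(r)[0],-r@np.array(c["position"]),k,d)[0][:,0]
E
python3 - <<'E'
from h import *
print(status.get_obs())
ims=[]
for n in ("top","side"):
    im=cams.grab_frame(n);c=cams.get_calibration(n);print(n,c);ims.append(im)
    for t,z in (("volume_knob",.038),("handle_grip",.074),("speaker",.01),("release_face",.06),("phone",.01),("bass_mark",.02)):
        for s in silhouettes(n,t)[:2]:
            m=s["region"];v,u=np.nonzero(m);print(t,round(s["p"],2),s["bbox"],u.mean(),v.mean(),onz(c,[[u.mean(),v.mean()]],z).round(4))
    cv2.imwrite(f"pics/{n}.png",cv2.resize(im[:,:,::-1],(800,600),interpolation=cv2.INTER_CUBIC))
E
```

```text
{'time_s': 0.0, 'joint_positions': array([-1.25791857,  0.4694341 , -0.04858886,  1.53371068,  0.02407974,
        1.14097883, -0.08232769]), 'qd': array([ 1.51355722e-03, -6.87413286e-04, -5.11992636e-04, -1.40687743e-04,
        4.79633409e-05, -1.02286779e-03,  9.24226023e-05]), 'effort': array([-1.38785053e-04, -5.10314226e+01, -4.66597395e-02, -2.37711704e+01,
        1.06782425e-02,  7.68466067e-03,  9.27561217e-06]), 'tcp_pos': array([0.22602586, 0.63540864, 0.23025924]), 'tcp_rot': array([-3.13964723e+00,  5.59158882e-05,  2.79980538e+00]), 'contact_force': array([-0.08616628,  0.25884446,  0.18769797]), 'wrist_torque': array([-0.06899231, -0.00912852,  0.00901657]), 'grip_width': 0.08544054594954999}
top {'vertical_fov': 51.94961990498943, 'cx': 254.80645729612604, 'cy': 186.80644549448925, 'distortion': array([0.04132024, 0.        , 0.        , 0.        , 0.        ]), 'position': array([0.47952889, 0.01363379, 1.23834302]), 'attitude': array([-3.03891034,  0.01829489, -1.54472084])}
volume_knob 0.49 [304.5, 180.4, 15.5, 14.2] 312.43243243243245 189.5 [[ 0.5986 -0.1371  0
[... 352 characters left out ...]
83144846907936, 'cx': 254.9681634365474, 'cy': 196.02594565424363, 'distortion': array([-0.0406077,  0.       ,  0.       ,  0.       ,  0.       ]), 'position': array([-0.23765575, -0.932501  ,  1.28079078]), 'attitude': array([-2.46990640e+00, -1.16658793e-03, -7.23232786e-01])}
volume_knob 0.59 [270.2, 162.7, 19.3, 11.1] 280.71604938271605 165.59259259259258 [[ 0.588  -0.1468  0.038 ]]
handle_grip 0.55 [228.5, 150.9, 31.8, 38.7] 245.46634615384616 169.125 [[ 0.4554 -0.0971  0.074 ]]
speaker 0.61 [209.5, 113.4, 130.2, 139.3] 270.9753921038399 182.87263385613846 [[ 0.5188 -0.1685  0.01  ]]
phone 0.63 [279.0, 135.5, 39.9, 29.8] 300.1167315175097 148.58560311284046 [[ 0.7285 -0.1137  0.01  ]]
```

View pics/top.png

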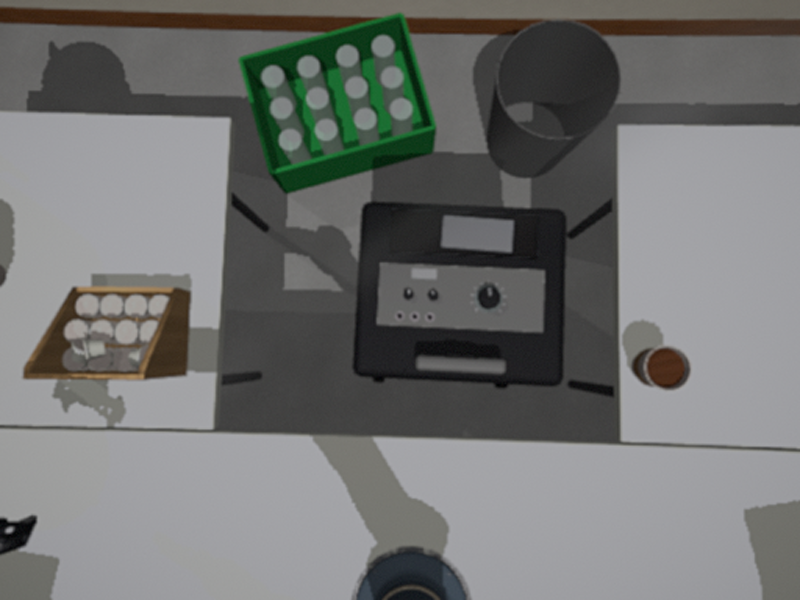

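View pics/side.png

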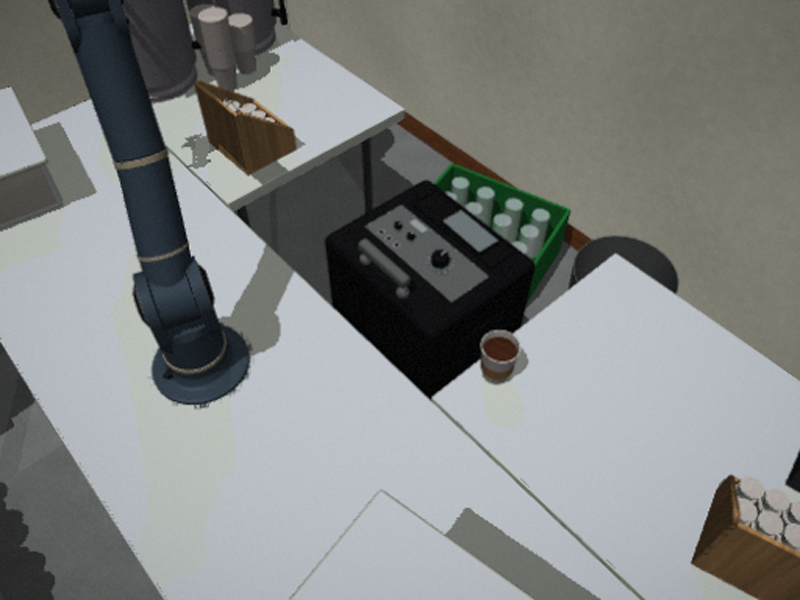

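The top view shows the volume knob at about (488,296), with its line pointing roughly to +x. That means about 2.4 rad anticlockwise to turn. The grip is at (461,365) and the phone at (477,234). The side view agrees. I'll move over the speaker to get a wrist view.

Emit:
carry_out(steps=[[2,-4,4,0,0,-0.1],[5,-8,8,0,0,-0.25],[9,-13,11,0,0,-0.4],[13,-18,12,0,0,-0.55],[17,-23,12,0,0,-0.7],[20,-28,12,0,0,-0.85],[23,-33,12,0,0,-1.0],[25,-38,12,0,0,-1.15],[27,-43,12,0,0,-1.3],[28,-48,12,0,0,-1.43]])

```text
time_s: 1.95
tcp_pos: [0.5069, 0.154, 0.3515]
tcp_rot: [3.141, -0.0, 1.365]
contact_force: [0.2, -0.3, 0.2]
grip_width: 0.0856
```

Emit:
carry_out(steps=[[1,-5,0,0,0,0],[2,-10,0,0,0,0],[2,-15,0,0,0,0],[2,-20,0,0,0,0],[2,-25,0,0,0,0],[2,-26,0,0,0,0],[2,-26,0,0,0,0],[2,-26,0,0,0,0],[2,-26,0,0,0,0],[2,-26,0,0,0,0]])

```text
time_s: 3.2
tcp_pos: [0.5264, -0.103, 0.3513]
tcp_rot: [3.142, -0.0, 1.372]
contact_force: [0.5, -0.3, -0.4]
grip_width: 0.0855
```

```bash
python3 - <<'E'
from h import *
o=status.get_obs();print(o["tcp_pos"],o["tcp_rot"],o["joint_positions"].round(3))
n="wrist"
c=cams.get_calibration(n);im=cams.grab_frame(n);print(c)
cv2.imwrite("pics/w1raw.png",im[:,:,::-1])
for t,z in (("volume_knob",.038),("handle_grip",.074),("release_face",.059),("phone",.019)):
  for s in silhouettes(n,t)[:2]:
    m=s["region"].astype(np.uint8);v,u=np.nonzero(m);cs=max(cv2.findContours(m,0,1)[0],key=cv2.contourArea)
    b=cv2.boxPoints(cv2.minAreaRect(cs));print(t,round(s["p"],2),s["bbox"],onz(c,[[u.mean(),v.mean()]],z).round(4),onz(c,b,z)[:,:2].round(4).tolist())
    cv2.drawContours(im,[cs],-1,(255,0,0),1)
cv2.imwrite(f"pics/w1.png",cv2.resize(im[:,:,::-1],(800,600),interpolation=cv2.INTER_CUBIC))
E
```

```text
[ 0.5263779  -0.10304658  0.35131607] [ 3.14156669e+00 -1.62366525e-04  1.37157617e+00] [-0.418  0.161  0.621  1.72  -0.098  1.291  0.025]
{'vertical_fov': 58.86419246187397, 'cx': 253.4207386112517, 'cy': 191.53168299405644, 'distortion': array([-0.10018151,  0.        ,  0.        ,  0.        ,  0.        ]), 'position': array([ 0.54022594, -0.03869491,  0.49309091]), 'attitude': array([ 2.87863822e+00,  2.82468245e-04, -1.98831802e-01])}
volume_knob 0.58 [289.8, 148.4, 36.5, 33.3] [[ 0.598  -0.1371  0.038 ]] [[0.5797, -0.1112], [0.6235, -0.1199], [0.6171, -0.1638], [0.5722, -0.1548]]
handle_grip 0.67 [158.9, 1.0, 273.9, 272.1] [[ 0.5842 -0.074   0.074 ]] [[0.4553, 0.096], [0.7566, 0.0646], [0.7566, -0.2856], [0.3967, -0.2439]]
handle_grip 0.6 [180.0, 80.4, 48.0, 131.5] [[ 0.4705 -0.0772  0.074 ]] [[0.4545, 0.0022], [0.4897, 0.0024], [0.4905, -0.1631], [0.4522, -0.1645]]
release_face 0.78 [209.4, 124.7, 15.5, 42.4] [[ 0.484  -0.0812  0.059 ]] [[0.4803, -0.0552], [0.4885, -0.0553], [0.4872, -0.1087], [0.4788, -0.1087]]
release_face 0.26 [292.2, 149.7, 33.4, 30.1] [[ 0.5948 -0.1322  0.059 ]] [[0.5777, -0.1092], [0.6182, -0.1172], [0.6124, -0.1564], [0.571, -0.1481]]
phone 0.65 [208.8, 122.2, 15.5, 46.0] [[ 0.4788 -0.086   0.019 ]] [[0.4753, -0.0573], [0.4834, -0.0574], [0.4824, -0.1152], [0.4741, -0.1152]]
```

View pics/w1.png

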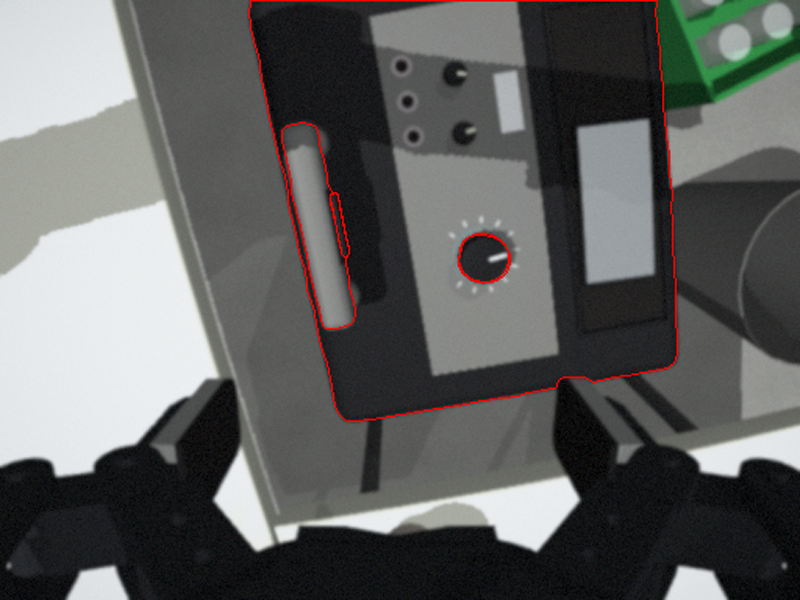

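The wrist view agrees with the top view. The knob is at (0.598, -0.137), the grip at about (0.467, -0.080), the speaker's yaw is about -0.01, and the line points to +x (volume about 2.36). I'll go over the knob pre-turned clockwise, then lower, grip and turn.

Emit:
carry_out(steps=[[1,-0.5,-3,0,0,-0.18],[2,-1,-7,0,0,-0.36],[3,-1.5,-11,0,0,-0.54],[4,-2,-15,0,0,-0.72],[5,-2.5,-19,0,0,-0.9],[6,-3,-23,0,0,-1.08],[7.2,-3.4,-25,0,0,-1.25],[7.2,-3.4,-27,0,0,-1.25],[7.2,-3.4,-27,0,0,-1.25],[7.2,-3.4,-27,0,0,-1.25]])

```text
time_s: 4.7
tcp_pos: [0.5984, -0.1382, 0.0822]
tcp_rot: [-3.142, -0.001, 0.121]
contact_force: [0.1, -0.5, 0.8]
grip_width: 0.0854
```

```bash
python3 - <<'E'
from h import *
o=status.get_obs();print(o["tcp_pos"],o["tcp_rot"],o["joint_positions"].round(3))
c=cams.get_calibration("wrist");im=cams.grab_frame("wrist")
for n in("wrist","top"):
  if n=="top": cams.grab_frame(n);c=cams.get_calibration(n)
  for s in silhouettes(n,"volume_knob")[:2]:
    v,u=np.nonzero(s["region"]);print(n,s["p"],s["bbox"],onz(c,[[u.mean(),v.mean()]],.038).round(4))
cv2.imwrite("pics/w2.png",im[:,:,::-1])
E
```

```text
[ 0.59835592 -0.13816232  0.08223738] [-3.14151343e+00 -1.37119422e-03  1.20843631e-01] [-0.353  0.633  0.727  1.85  -0.543  0.865 -0.808]
wrist 0.97 [218.0, 172.3, 73.0, 77.5] [[ 0.6025 -0.1393  0.038 ]]
wrist 0.4 [3.0, 2.0, 507.2, 382.0] [[ 0.6297 -0.1269  0.038 ]]
top 0.43 [281.9, 136.7, 47.4, 26.6] [[ 0.7258 -0.106   0.038 ]]
```

View pics/w2.png

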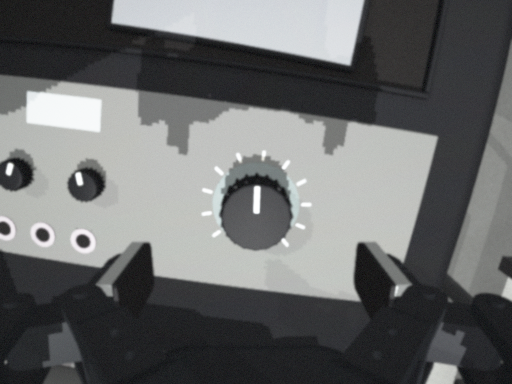

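The fingers straddle the knob evenly. The knob's top is at about (257,214) px with its line pointing up, roughly 7° anticlockwise of the middle tick. The tone knobs are well clear on the left. I'll lower and grip.

Emit:
carry_out(steps=[[0.2,0,-1.5,0,0,0],[0.2,0,-3,0,0,0],[0.2,0,-4.5,0,0,0],[0.2,0,-5.5,0,0,0],[0.2,0,-6.3,0,0,0],[0.2,0,-6.3,0,0,0],[0.2,0,-6.3,0,0,0],[0.2,0,-6.3,0,0,0],[0.2,0,-6.3,0,0,0],[0.2,0,-6.3,0,0,0]])

```text
time_s: 6.15
tcp_pos: [0.6003, -0.138, 0.0185]
tcp_rot: [3.141, -0.0, 0.12]
contact_force: [-0.9, -0.2, -0.5]
grip_width: 0.0853
```

Emit:
carry_out(steps=[[0,0,0,0,0,0],[0,0,0,0,0,0],[0,0,0,0,0,0],[0,0,0,0,0,0],[0,0,0,0,0,0],[0,0,0,0,0,0],[0,0,0,0,0,0],[0,0,0,0,0,0],[0,0,0,0,0,0],[0,0,0,0,0,0]], fingers=3.5, newtons=20)

```text
time_s: 7.4
tcp_pos: [0.6005, -0.1393, 0.0188]
tcp_rot: [3.14, -0.001, 0.119]
contact_force: [0.1, -5.6, 3.3]
grip_width: 0.041
```

Emit:
carry_out(steps=[[0,-0.1,0,0,0,0.13],[0,-0.1,0,0,0,0.26],[0,-0.1,0,0,0,0.39],[0,-0.1,0,0,0,0.52],[0,-0.1,0,0,0,0.65],[0,-0.1,0,0,0,0.78],[0,-0.1,0,0,0,0.91],[0,-0.1,0,0,0,1.04],[0,-0.1,0,0,0,1.17],[0,-0.1,0,0,0,1.3]])

```text
time_s: 8.65
tcp_pos: [0.5985, -0.137, 0.0187]
tcp_rot: [-3.137, -0.003, 1.424]
contact_force: [-5.7, 2.0, 9.6]
grip_width: 0.0413
```

Emit:
carry_out(steps=[[0,0,0,0,0,0.13],[0,0,0,0,0,0.26],[0,0,0,0,0,0.39],[0,0,0,0,0,0.52],[0,0,0,0,0,0.65],[0,0,0,0,0,0.78],[0,0,0,0,0,0.9],[0,0,0,0,0,1.0],[0,0,0,0,0,1.1],[0,0,0,0,0,1.1]])

```text
time_s: 9.9
tcp_pos: [0.5981, -0.1395, 0.0185]
tcp_rot: [-3.139, -0.004, 2.519]
contact_force: [-3.4, -3.2, 6.2]
grip_width: 0.041
```

```bash
python3 - <<'E'
from h import *
o=status.get_obs();print(o)
im=cams.grab_frame("wrist")
cv2.imwrite("pics/w3.png",im[:,:,::-1])
E
```

```text
{'time_s': 9.9, 'joint_positions': array([ 0.1430006 ,  0.62021259,  0.02380264,  1.84662682, -0.02158935,
        0.67961251,  1.12774043]), 'qd': array([-4.55613309e-03,  3.10674555e-03,  7.46799656e-03,  4.15336263e-05,
       -1.72415536e-03,  2.91586813e-03, -1.13209964e-02]), 'effort': array([ -2.72306554, -48.19944978,  -1.95503622, -16.5695715 ,
        -0.83614977,  -0.83930142,   0.05943804]), 'tcp_pos': array([ 0.59808316, -0.13954851,  0.01846467]), 'tcp_rot': array([-3.13930836, -0.00401409,  2.51930406]), 'contact_force': array([-3.4309108 , -3.16473405,  6.21347329]), 'wrist_torque': array([-0.7899022 ,  0.73066352,  0.06880613]), 'grip_width': 0.041045805439819484}
```

View pics/w3.png

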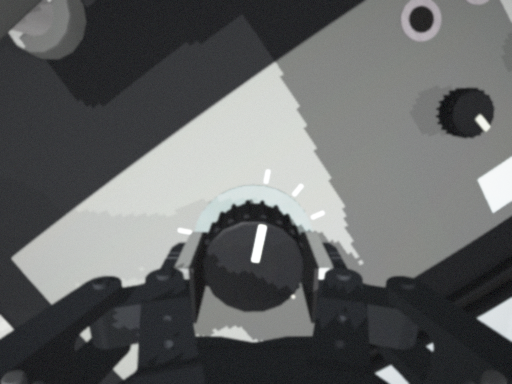

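The line now points about at the first (off) tick at (267,176). I'll turn a bit further so it presses on the stop.

Emit:
carry_out(steps=[[0,0,0,0,0,0.06],[0,0,0,0,0,0.12],[0,0,0,0,0,0.18],[0,0,0,0,0,0.24],[0,0,0,0,0,0.28],[0,0,0,0,0,0.28],[0,0,0,0,0,0.28],[0,0,0,0,0,0.28],[0,0,0,0,0,0.28],[0,0,0,0,0,0.28]])

```text
time_s: 11.2
tcp_pos: [0.597, -0.1391, 0.0177]
tcp_rot: [-3.14, -0.007, 2.797]
contact_force: [-4.2, -2.7, 3.7]
grip_width: 0.041
```

```bash
python3 - <<'E'
from h import *
o=status.get_obs();print(o["tcp_pos"],o["tcp_rot"],o["wrist_torque"],o["contact_force"],o["joint_positions"].round(2))
im=cams.grab_frame("wrist");b=cv2.imread("pics/w3.png")
cv2.imwrite("pics/w4.png",cv2.resize(np.vstack([b[150:330,130:390],im[150:330,130:390,::-1]]),None,fx=1.6,fy=1.6,interpolation=cv2.INTER_CUBIC))
E
```

```text
[ 0.5969796  -0.13913129  0.01772388] [-3.1401058  -0.00728718  2.79697723] [-0.69232856  0.93405114 -0.4323288 ] [-4.19523919 -2.70392449  3.66858585] [ 0.2   0.62 -0.05  1.84  0.05  0.68  1.35]
```

View pics/w4.png

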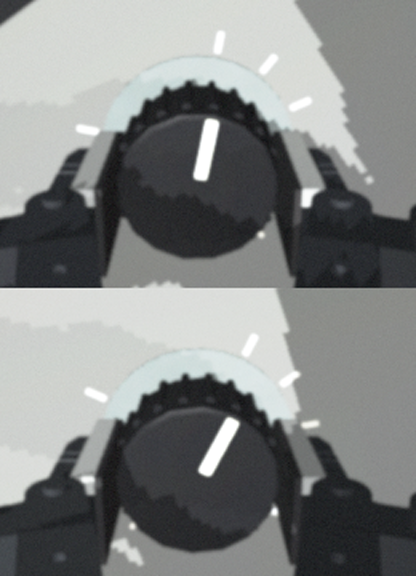

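The torque is -0.43 N m and the line slipped relative to the fingers in the second crop, so the knob is at its stop. I'll release it, rise and go above the grip.

Emit:
carry_out(steps=[[0,0,0,0,0,0],[0,0,0,0,0,0],[0,0,0,0,0,0],[0,0,0,0,0,0],[0,0,0,0,0,0],[0,0,0,0,0,0],[0,0,1,0,0,0],[0,0,3.5,0,0,0],[0,0,7,0,0,0],[0,0,11,0,0,0]], fingers=8.5)

```text
time_s: 12.5
tcp_pos: [0.5999, -0.139, 0.1297]
tcp_rot: [3.142, -0.0, 2.8]
contact_force: [-0.0, 0.1, -0.2]
grip_width: 0.085
```

Emit:
carry_out(steps=[[0,0,4,0,0,-0.1],[-2,1,6,0,0,-0.28],[-4,2,6,0,0,-0.45],[-6,3,6,0,0,-0.63],[-8,3.6,6,0,0,-0.8],[-10,4.4,6,0,0,-0.98],[-12,5.2,6,0,0,-1.15],[-13,5.8,6,0,0,-1.25],[-13,5.8,6,0,0,-1.25],[-13,5.8,6,0,0,-1.25]])

```text
time_s: 13.75
tcp_pos: [0.4708, -0.0812, 0.1889]
tcp_rot: [3.14, 0.0, 1.551]
contact_force: [0.6, 0.7, -0.2]
grip_width: 0.0852
```

```bash
python3 - <<'E'
from h import *
o=status.get_obs();print(o["tcp_pos"],o["tcp_rot"],o["joint_positions"].round(2))
n="wrist"
c=cams.get_calibration(n);im=cams.grab_frame(n)
for t,z in (("volume_knob",.038),("handle_grip",.074),("release_face",.068)):
  for s in silhouettes(n,t)[:2]:
    m=s["region"].astype(np.uint8);v,u=np.nonzero(m);cs=max(cv2.findContours(m,0,1)[0],key=cv2.contourArea)
    b=cv2.boxPoints(cv2.minAreaRect(cs));print(t,round(s["p"],2),s["bbox"],onz(c,[[u.mean(),v.mean()]],z).round(4),onz(c,b,z)[:,:2].round(4).tolist())
# overlay model outline of grip top
yaw=-.01;g=np.array([.4655,-.0807])
Rz=np.array([[np.cos(yaw),-np.sin(yaw)],[np.sin(yaw),np.cos(yaw)]])
P=np.c_[(np.array([[-.014,-.085],[.014,-.085],[.014,.085],[-.014,.085]])@Rz.T+g),np.full(4,.074)]
cv2.polylines(im,[proj(c,P).astype(np.int32)],True,(255,0,0),1)
cv2.imwrite("pics/w5.png",im[:,:,::-1])
E
```

```text
[ 0.4708499  -0.08119406  0.18886099] [3.14021909e+00 4.22765130e-05 1.55121683e+00] [-0.06  0.19  0.16  2.04 -0.04  0.91  0.1 ]
volume_knob 0.89 [356.4, 206.9, 54.5, 47.2] [[ 0.5942 -0.133   0.038 ]] [[0.5636, -0.1369], [0.5815, -0.1022], [0.6253, -0.1284], [0.6079, -0.1651]]
volume_knob 0.25 [459.2, 123.2, 52.8, 144.7] [[ 0.6962 -0.1107  0.038 ]] [[0.6516, -0.0371], [0.7067, -0.0364], [0.7344, -0.1787], [0.6715, -0.1749]]
handle_grip 0.98 [229.8, 75.2, 41.8, 206.7] [[ 0.4684 -0.0717  0.074 ]] [[0.4496, -0.1618], [0.4558, 0.0037], [0.4876, 0.003], [0.4869, -0.1626]]
release_face 0.66 [263.3, 153.6, 8.3, 61.8] [[ 0.4842 -0.0792  0.068 ]] [[0.4821, -0.0547], [0.4868, -0.0548], [0.4865, -0.1064], [0.4816, -0.1063]]
```

View pics/w5.png

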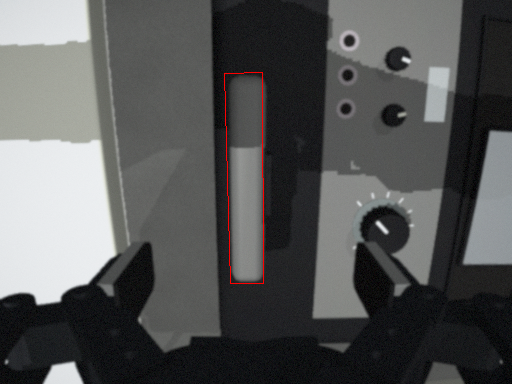

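The knob line at (381,227) points up-left, i.e. 135°, which is off. The grip spans columns 230–265 and is about 2 mm farther in x than my outline, so its centre is about (0.468, -0.080). I'll lower over it and pinch.

Emit:
carry_out(steps=[[-0.1,0.1,-3,0,0,0.01],[-0.1,0.1,-6,0,0,0.01],[-0.1,0.1,-9,0,0,0.01],[-0.1,0.1,-11,0,0,0.01],[-0.1,0.1,-13,0,0,0.01],[-0.1,0.1,-14,0,0,0.01],[-0.1,0.1,-14.9,0,0,0.01],[-0.1,0.1,-14.9,0,0,0.01],[-0.1,0.1,-14.9,0,0,0.01],[-0.1,0.1,-14.9,0,0,0.01]])

```text
time_s: 15.2
tcp_pos: [0.4696, -0.0801, 0.0399]
tcp_rot: [3.14, -0.0, 1.56]
contact_force: [0.4, -0.8, -1.0]
grip_width: 0.085
```

Emit:
carry_out(steps=[[0,0,0,0,0,0],[0,0,0,0,0,0],[0,0,0,0,0,0],[0,0,0,0,0,0],[0,0,0,0,0,0],[0,0,0,0,0,0],[0,0,0,0,0,0],[0,0,0,0,0,0],[0,0,0,0,0,0],[0,0,0,0,0,0]], fingers=1.5, newtons=50)

```text
time_s: 16.45
tcp_pos: [0.4664, -0.0799, 0.0396]
tcp_rot: [-3.136, -0.001, 1.558]
contact_force: [-7.1, 1.1, 11.9]
grip_width: 0.0282
```

The opening of 28.2 mm matches the pressed width, since the knob also read about 1 mm under. I'll draw it up while easing x by -3 mm.

Emit:
carry_out(steps=[[-0.2,0,0.5,0,0,0],[-0.3,0,1.5,0,0,0],[-0.3,0,3,0,0,0],[-0.3,0,4.5,0,0,0],[-0.3,0,6,0,0,0],[-0.3,0,7.5,0,0,0],[-0.3,0,9,0,0,0],[-0.3,0,10.5,0,0,0],[-0.3,0,12,0,0,0],[-0.3,0,13.5,0,0,0]])

```text
time_s: 17.7
tcp_pos: [0.4665, -0.08, 0.1754]
tcp_rot: [3.141, -0.0, 1.56]
contact_force: [4.0, 0.7, -6.8]
grip_width: 0.0283
```

Emit:
carry_out(steps=[[0,0,1.5,0,0,0],[0,0,3,0,0,0],[0,0,4.5,0,0,0],[0,0,6,0,0,0],[0,0,7.5,0,0,0],[0,0,8.5,0,0,0],[0,0,9.2,0,0,0],[0,0,9.6,0,0,0],[0,0,9.6,0,0,0],[0,0,9.6,0,0,0]])

```text
time_s: 18.95
tcp_pos: [0.4664, -0.08, 0.2698]
tcp_rot: [3.141, 0.0, 1.56]
contact_force: [7.6, 1.4, -11.1]
grip_width: 0.0279
```

```bash
python3 - <<'E'
from h import *
o=status.get_obs();print(o["tcp_pos"],o["contact_force"],o["wrist_torque"],o["grip_width"])
ims=[cams.grab_frame(n) for n in ("side","wrist")]
cv2.imwrite("pics/e.png",cv2.resize(np.hstack([ims[0][60:340,150:430],ims[1][60:340,140:420]])[:,:,::-1],(800,400)))
E
```

```text
[ 0.46635457 -0.07995956  0.26976502] [  7.55075989   1.39122316 -11.06381267] [ 0.17539498 -1.45311001 -0.36792263] 0.027878695727623238
```

View pics/e.png

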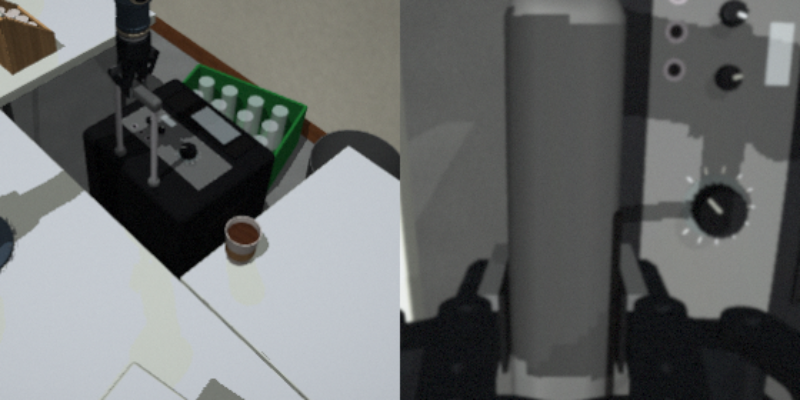

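The side view shows the handle fully out, with the cup and phone unmoved. The wrist view shows the knob line still at off and the pads pinching the grip. I'll hold briefly and then hand in.

Emit:
carry_out(steps=[[0,0,0,0,0,0],[0,0,0,0,0,0],[0,0,0,0,0,0],[0,0,0,0,0,0],[0,0,0,0,0,0],[0,0,0,0,0,0],[0,0,0,0,0,0],[0,0,0,0,0,0],[0,0,0,0,0,0],[0,0,0,0,0,0]])

```text
time_s: 20.3
tcp_pos: [0.4664, -0.08, 0.2698]
tcp_rot: [3.141, 0.0, 1.56]
contact_force: [7.5, 1.1, -11.5]
grip_width: 0.0282
```

```bash
python3 -c "
from h import *
o=status.get_obs();print(o['time_s'],o['tcp_pos'],o['contact_force'],o['grip_width'])
if o['tcp_pos'][2]>.266 and o['grip_width']<.03: print(ticket.job_done())"
```

```text
20.3 [ 0.46637302 -0.07995005  0.26977567] [  7.48904794   1.0849285  -11.47397003] 0.02820710010261736
the job is handed in; nothing more can be done
None
```

The volume knob is at its off stop and the trolley handle is at its second stop. The gripper is still pinching the grip at 50 N with the release button squeezed in. I handed the job in at 20.3 s of the 54 s allowed; no verdict was reported.

- **Knob:** I turned it about 2.4 rad anticlockwise until the fingers slipped against the stop at about 0.43 N m. The last wrist picture still shows its line at the off position.
- **Handle:** The tool rose about 230 mm with the grip pinched. The height held at 0.2698 m over the final 1.25 s, with about 11 N pulling down.
- **Release button:** The fingers read 28.2 mm, which matches the 29 mm pressed width. The gripper also read about 1 mm under on the 42 mm knob.
- **Other objects:** The tone knobs, phone and cup looked undisturbed in the last pictures. I did not measure them. The creamer bin was only partly in view at the end.

No check failed or disagreed beyond about 2–3 mm between the position estimates.

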